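Find the flat of a torque-stand shaft and hold its collar on it

ROBOT

A 6-joint arm with a two-finger parallel gripper is mounted at the origin on the work surface. World frame = base frame: x ahead of the robot, y to its left, z up, the work surface at z = 0. Lengths are in m, angles in degrees, forces in N, time in s.
With the tool pointing down it reaches from about 0.325 to 0.9 m from the base axis. Payload 6.1 kg.
Tool frame: the origin (TCP) lies where the fingers leave the gripper's body, on its centre line; the fingertips stand 70 mm ahead of it and the grasp point (between the pads) lies 51 mm ahead of it (arm.tip_reach is the distance from the TCP to the fingertips, in m); x points along the fingers, y is the direction in which the jaws open and shut, and the axes are right-handed (so a half turn about x gives the same grasp; the last joint's range is limited). The gripper opens to 87 mm and grips with 3 to 60 N. Pads are 19 mm wide; open, the fingers measure 117 mm over their backs; the gripper's body (75 mm by 190 mm) begins 51 mm behind the grasp point.
Start: joints at [69.093, 12.628, 87.462, -0, 79.91, -7.225], TCP at [0.148, 0.607, 0.292] pointing down, gripper open.
Joint ranges: [-170.65, 170.65], [-52.31, 119.04], [5.05, 147.46], [-71.25, 251.25], [11.57, 151.72], [-153.62, 153.62]. Speed limits (degrees/s): [147.25, 147.25, 172.46, 180, 180, 180].

INTERFACE

Orientations are given as [roll, pitch, yaw] about the fixed x, y, z axes, in that order (R = Rz(yaw) Ry(pitch) Rx(roll)).
In Python, from workcell import arm gives the robot as it stands.
- The arm moves only by the shell command python3 -m creep 'ROWS' [OPENING] [FORCE]. ROWS is a JSON object of lists of equal length, an entry for each row: "dp": the shift along the tool's x, y, z in m, a list of three; "twist": the turn about the tool's x in rad. A call has 1 to 12 rows; each row shifts and turns the commanded pose from where the row before left it, along the tool's axes as they then stand; what a row does not reach is not made up. A row lasts 1/8 s, in which the tool goes at most 62.5 mm and 10.7 degrees, less where a joint would pass 70% of its speed; a pose out of reach is approached as far as the arm can. A call is refused whole if a number of a shift passes 0.0625 or a number of a turn 0.188, either way. A call with a gripper value outside its range is refused whole. OPENING is the opening, from 0 (shut) to 1 (fully open), set as the call begins (- or left out, the last holds). The fingers move at their own pace and stop on an object; FORCE is the grip in N (left out, the last holds). Time passes only in rows, so rows that do not move let the fingers close. It gives the time, the measured TCP pose, the force and the opening at its end, in the units of the state.
- arm.read_state(): the state, without advancing time (a new reading comes with each control period).
- arm.capture(name): name is "side" or "top" or "wrist"; returns a dict with "frame" (480x640x3 uint8, blue, green, red), "intrinsics" (3x3 intrinsics, pixels), "rvec" (rotation vector, rad) and "tvec" (3), from world to camera coordinates, as OpenCV has them; the wrist camera has in their place "hand_eye" (4x4, takes a point from camera to tool coordinates, whose origin is the TCP and whose axes are the tool frame's). Camera axes: x right, y down, z forward; pixel columns grow to the right and rows downward; lengths in m; the calibration is good to about 2 mm. A picture is of the moment at which its call begins: read the wrist's pose just before it. There is no depth.
- arm.sign_off(): hands the job in, once; it reports no verdict.
The state is a dict: "time_s": time; "joint_pos": joint angles; "joint_velocities": joint speeds; "effort": joint torques, N m; "position": TCP position; "tcp_rot": TCP orientation; "force": force on the tool from outside, world axes, zero at the start; "wrist_torque": the same for the moment, N m; "width": finger opening in m.
Only numpy, scipy, OpenCV 4.12 (cv2) and the standard library are available. Lean on these libraries where they do the work, as an engineer would, in place of code of your own. Each camera call takes 0.05 s, during which the arm holds its last target.

TASK

Zero the torque stand by pressing its green plunger down to the stop, then pinch the upright steel shaft across its flat and turn it until the flat faces the yellow-striped side of the stand. Then let go of the shaft, slip the blue collar over it with the brass set screw on the flat, and finish still holding the collar in the gripper: upright, level with the middle of the flat (not resting on the step below), its screw pressed lightly against the flat so that a colleague can tighten it. Leave the multimeter, circuit board, plain steel ring and parts tray where they are.

Things in the scene. Friction and masses are not known exactly. Their poses are not given: they have to be found in the camera images.
- stand: White torque-sensor stand fixed to the bench: base plate 130 x 110 x 10 mm, housing 84 x 84 mm up to 72 mm, dark boss 40 mm across up to 80 mm; the steel shaft stands on its vertical centre line. Origin at the centre of the underside, z up. Its +x side, from which the colleague tightens the screw, has a yellow stripe and a yellow bar on its top edge. Place and yaw (within 0.45 rad) vary.
- spindle (a joint): Angle of the upright shaft, rad, anticlockwise from above; 0 = flat faces the stand's +x (yellow) side. Friction about 0.06 N m, no spring, stays where left; range -3 to 3, starts at 0.5 to 1.4. Shaft 22 mm in diameter, 16 mm from flat to back. Below the flat (92 mm above the bench) it is full round: a half-moon step that stops the screw. Above 142 mm a 4 mm taper ends it at 146 mm.
- flat (a point): Centre of the set-screw flat on the shaft, 117 mm above the bench; x is the flat's outward normal (turns with the shaft), z up. The flat is 50 mm high (92 to 142 mm above the bench), 20 mm wide and 5 mm from the shaft's axis, which lies 5 mm along -x from this point. A red paint bar on the shaft's tip lies next to the flat and parallel to it.
- plunger_base: Grey block 70 x 70 x 28 mm fixed to the bench that carries the plunger, with a steel guide of 26 mm diameter up to 48 mm. Origin at the centre of its underside. It and the collar rest may change places.
- plunger (a joint): Travel of the green plunger, m: 0 up, 0.012 at its stop (straight down). The spring takes 3 N at the start and 8 N at the stop, and raises the head again when released.
- plunger_top (a point): Centre of the top of the green plunger head, a disc of 32 mm diameter and 14 mm thick; 78 mm above the bench when up, 66 mm at the stop.
- rest: Black plastic post 34 mm in diameter and 16 mm high on a dark 56 mm disc 4 mm thick, fixed to the bench; the collar starts on it. Origin at the centre of its underside.
- collar: Blue metal shaft collar, 44 mm in diameter, 24 mm high, about 0.15 kg, with two parallel wrench flats 46 mm apart (facing its +y and -y, each 24 mm long) to grip. Starts upright on the rest, underside 16 mm above the bench. Origin on its axis at the underside, z up; +x points to the brass set screw. Bore 28 mm; it fits over the shaft only with the screw on the flat (within about 0.3 rad).
- set_screw: Brass set screw fixed in the collar (same origin and axes). Outside, a 14 mm head ends 31 mm from the axis along +x; inside, a flat pad 10 mm wide and 14 mm high (5 to 19 mm above the underside) faces the axis at 7 mm from it. With collar and shaft coaxial 2 mm are left between pad and flat: moving the collar that much against the flat's normal brings them into contact.
- collar_mid (a point): Centre of the collar: on its axis, 12 mm above its underside. Level with the middle of the flat when it is 117 mm above the bench.
- screw_head (a point): Outer end of the brass screw head, 31 mm from the collar's axis along the collar's +x, at half the collar's height.
- meter: Yellow handheld multimeter lying on the bench, 180 x 85 x 45 mm, a bystander. Origin under its centre.
- board: Circuit board with a black fan cooler, 130 x 100 x 55 mm, a bystander. Origin under its centre.
- spare_ring: Plain steel ring without a screw, 40 mm outside, 22 mm bore, 12 mm high, a bystander and not the collar. Origin under its centre.
- tray: Blue divided parts tray 110 x 150 x 30 mm, a bystander. Origin under its centre.

How it is judged (in metres and radians):
On the way, in this order (a step that is already met when the one before it is completed fails the run):
1. the green plunger is pressed down to its stop (value of joint plunger above 0.0105 m), for 0.1 s.
2. the fingers hold the shaft with its flat facing the yellow-striped side (within 0.2 rad) (value of joint spindle between -0.2 and 0.2 rad and contact force between the fingers and stand above 2 N), for 0.2 s.
3. the fingers have let go of the shaft and lift the collar off its rest (contact force between the fingers and collar above 2 N and height (world z) of collar above 0.04 m), for 0.1 s.
At the end, for the whole second after the job is handed in: Collar held by the fingers around the shaft, upright within 0.12 rad, middle within 8 mm of mid-flat height, screw on the flat (0.3 rad) and pressed on it by over 0.8 N, collar on shaft under 25 N; flat facing the yellow side within 0.3 rad; all at rest (value of joint spindle between -0.3 and 0.3 rad and angle between the x axis of collar and the x axis of flat, either way round below 0.3 rad and x of screw_head in the frame of flat above 0.015 m and x of set_screw in the frame of flat between -0.0105 and -0.003 m and y of collar_mid in the frame of flat between -0.004 and 0.004 m and z of collar_mid in the frame of flat between -0.008 and 0.008 m and angle between collar's own z axis and vertical below 0.12 rad and contact force between set_screw and stand above 0.8 N and contact force between collar and stand below 25 N and contact force between the fingers and collar above 2 N and linear speed of collar below 0.02 m/s); the arm keeps its last pose, push and grip.
It fails at once if the meter is shifted more than 30 mm (distance of meter from where it was at the start of the episode above 0.03 m).
It fails at once if the board is shifted more than 30 mm (distance of board from where it was at the start of the episode above 0.03 m).
It fails at once if the spare ring is shifted more than 30 mm (distance of spare_ring from where it was at the start of the episode above 0.03 m).
It fails at once if the tray is shifted more than 30 mm (distance of tray from where it was at the start of the episode above 0.03 m).
It also fails if it takes over 70 s, if anything falls off the work surface, if the arm or the gripper's body presses on something with over 40 N, if the wrist force passes 120 N, or if a joint passes its speed limit or range.

## Working session

There is one attempt and no reset: what is moved stays moved. The work goes in short steps, Python scripts to look and compute and a shell command to move; the robot and the scene stay as the last step left them, time stands still between calls to the robot, and variables do not carry over. Pictures are saved under pics/ and viewed, and the job is handed in when it is done.

```bash
ls; mkdir -p pics; python3 - <<'E'
from workcell import arm
import cv2
s=arm.read_state();print(s)
for n in("side","top","wrist"):
    c=arm.capture(n);cv2.imwrite(f"pics/{n}0.png",c["frame"])
    print(n,{k:v for k,v in c.items() if k!="frame"})
E
```

```text
pics
{'time_s': 0.0, 'joint_pos': array([ 6.90927074e+01,  1.26760197e+01,  8.75255004e+01,  3.49310361e-04,
        7.99105207e+01, -7.22425312e+00]), 'joint_velocities': array([-0.03212165, -0.02792103,  0.04444865,  0.07224793, -0.09291439,
       -0.01810681]), 'effort': array([-5.89991741e-04, -4.94634569e+01, -3.87367201e+01,  6.97115622e-02,
        5.74716122e-02, -1.49440521e-04]), 'position': array([0.14766341, 0.60680556, 0.29113116]), 'tcp_rot': array([ -97.40006012,   89.88795867, -111.08316117]), 'force': array([-0.16380358, -0.38517489, -0.72091128]), 'wrist_torque': array([-0.03934958,  0.01403396, -0.02483007]), 'width': 0.08732150544411954}
side {'intrinsics': array([[490.68342381,   0.        , 322.87788597],
       [  0.        , 490.68342381, 236.64275431],
       [  0.        ,   0.        ,   1.        ]]), 'rvec': array([ 0.46963177, -2.56424818,  1.46040849]), 'tvec': array([0.57944658, 0.1994812 , 0.76499475])}
top {'intrinsics': array([[472.05085194,   0.        , 321.96329117],
       [  0.        , 472.05085194, 237.5374495 ],
       [  0.        ,   0.        ,   1.        ]]), 'rvec': array([ 2.16395687, -2.20457679,  0.08338435]), 'tvec': array([0.00618426, 0.59436466, 0.88879017])}
wrist {'intrinsics': array([[353.56468666,   0.        , 321.79746547],
       [  0.        , 353.56468666, 235.46826427],
       [  0.        ,   0.        ,   1.        ]]), 'hand_eye': array([[-2.32633513e-04, -2.57417420e-01,  9.66300273e-01,
        -9.19886612e-02],
       [ 9.99999501e-01,  8.78615593e-04,  4.74805161e-04,
        -1.18184802e-03],
       [-9.71229607e-04,  9.66299902e-01,  2.57417087e-01,
        -7.14210085e-02],
       [ 0.00000000e+00,  0.00000000e+00,  0.00000000e+00,
         1.00000000e+00]])}
```

View pics/top0.png

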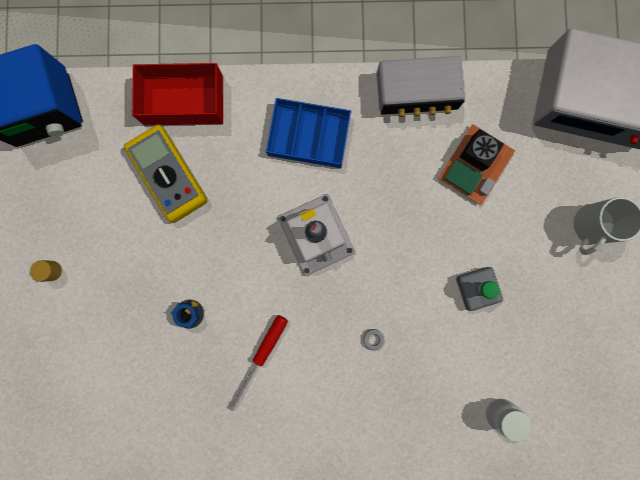

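View pics/side0.png

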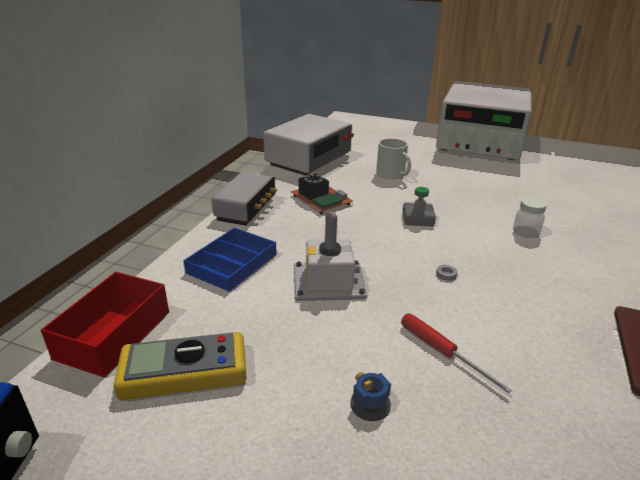

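View pics/wrist0.png

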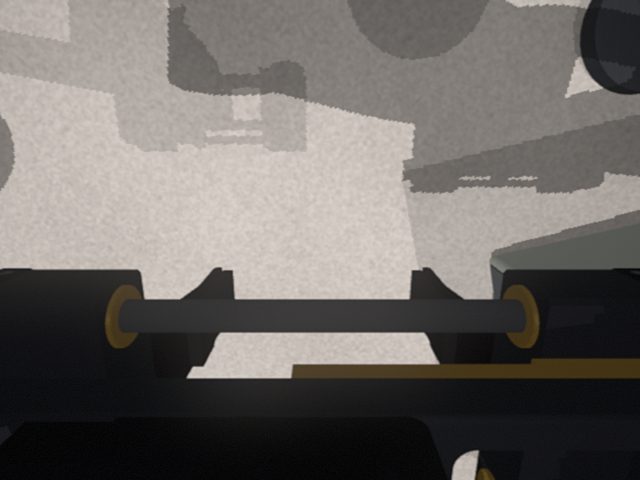

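The top view shows the stand near (316,235) with its yellow bar at (308,214), the plunger at (489,289), and the collar at (186,314) with the screw up-right. The ring is at (373,339). The side view shows the same objects. Next I'll enlarge crops.

```bash
cat > h.py <<'E'
import numpy as np,cv2
from workcell import arm
def rays(c,uv):
    K=c["intrinsics"];R,_=cv2.Rodrigues(c["rvec"]);t=c["tvec"].reshape(3)
    o=-R.T@t
    d=R.T@np.linalg.inv(K)@np.array([uv[0],uv[1],1.0]);return o,d
def onz(c,uv,z):
    o,d=rays(c,uv);return o+d*(z-o[2])/d[2]
def proj(c,p):
    return cv2.projectPoints(np.array([p],float),c["rvec"],c["tvec"],c["intrinsics"],None)[0].ravel()
E
python3 - <<'E'
from h import *
t=cv2.imread("pics/top0.png")
def crop(n,x,y,w,h,s): return cv2.resize(t[y:y+h,x:x+w],None,fx=s,fy=s,interpolation=cv2.INTER_CUBIC)
cv2.imwrite("pics/c_stand.png",crop(0,270,185,96,96,6))
a=crop(0,160,290,56,48,10);cv2.imwrite("pics/c_col.png",a)
cv2.imwrite("pics/c_pl.png",crop(0,450,260,60,56,8))
t=cv2.imread("pics/side0.png")
cv2.imwrite("pics/c_sstand.png",crop(0,280,200,100,110,5))
cv2.imwrite("pics/c_scol.png",crop(0,340,360,64,64,8))
c=arm.capture("top")
for n,uv,z in(("collar top",(186,313),.04),("plunger",(489,289),.078),("shaft",(316,231),.146),("ring",(373,339),.012),("meter",(165,173),.04),("board",(477,165),.03),("tray",(310,133),.02)): print(n,onz(c,uv,z).round(4))
E
```

```text
collar top [0.4564 0.2519 0.04  ]
plunger [ 0.4919 -0.3031  0.078 ]
shaft [0.5963 0.0052 0.146 ]
ring [ 0.3979 -0.0993  0.012 ]
meter [0.7222 0.2927 0.04  ]
board [ 0.729  -0.3076  0.03  ]
tray [0.8011 0.0148 0.02  ]
```

View pics/c_stand.png

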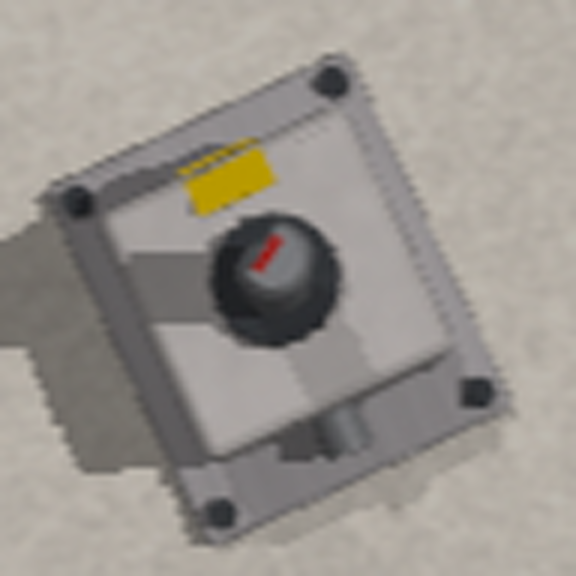

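View pics/c_col.png

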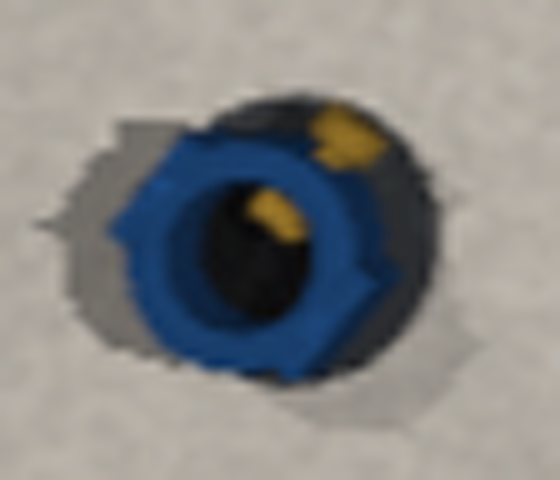

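View pics/c_pl.png

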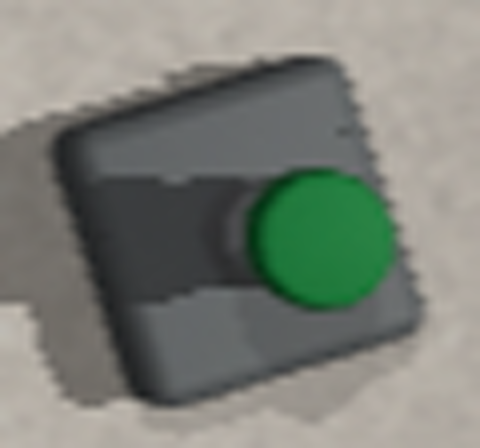

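View pics/c_sstand.png

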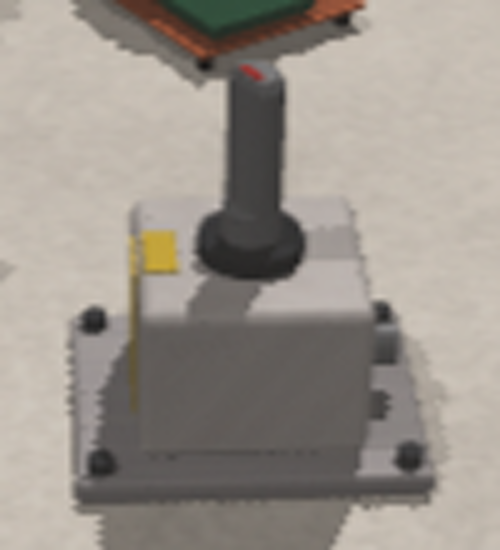

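View pics/c_scol.png

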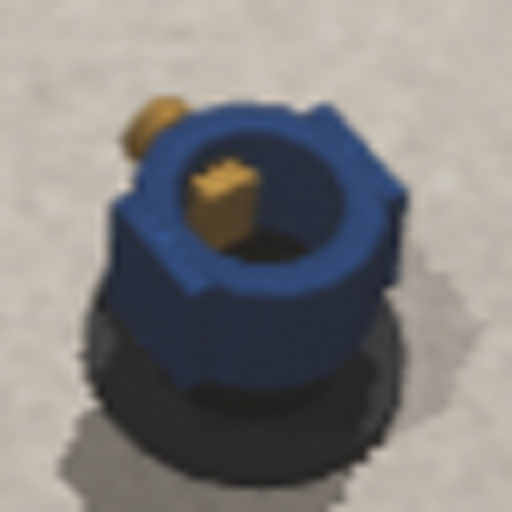

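```bash
cat >> h.py <<'E'
from scipy.spatial.transform import Rotation as Ro
def pose():
    s=arm.read_state();return s["position"],Ro.from_euler("xyz",s["tcp_rot"],degrees=True).as_matrix(),s
def info():
    p,R,s=pose()
    print("t",round(s["time_s"],2),"p",p.round(4),"jaw yaw",np.degrees(np.arctan2(R[1,1],R[0,1])).round(2),"x",R[:,0].round(4),"F",s["force"].round(2),"w",round(s["width"],4),"j",s["joint_pos"].round(1))
def delta(target,jyaw=None):
    p,R,s=pose()
    print("dp",(R.T@(np.array(target)-p)).round(4))
    if jyaw is not None:
        d=jyaw-np.degrees(np.arctan2(R[1,1],R[0,1])); d=(d+90)%180-90
        print("twist rad (tool x down => -)",-np.radians(d).round(4), "total deg",d.round(1))
E
python3 - <<'E'
from h import *
c=arm.capture("top");s=arm.capture("side")
b=np.array([onz(c,(270+u/6,185+v/6),.012)[:2] for u,v in((78,203),(331,82),(476,392),(221,512))])
print(b.round(4),b.mean(0).round(4))
for i,j in((0,1),(3,2)): d=b[i]-b[j];print(np.degrees(np.arctan2(-d[0],d[1])))
for i,j in((0,3),(1,2)): d=b[i]-b[j];print(np.degrees(np.arctan2(d[1],d[0])))
a=onz(c,(270+258/6,185+270/6),.146);e=onz(c,(270+279/6,185+239/6),.146);print("bar",a,e,np.degrees(np.arctan2(*(a-e)[:2]*[-1,1])))
print("plunger",onz(c,(490.2,289.7),.078))
print("col",onz(c,(160+25.6,290+25.6),.04), "screw",onz(c,(160+35,290+13.5),.028))
pts=((200,290),(110,228),(185,128),(395,270),(298,380))
f=[onz(c,(160+u/10,290+v/10),.04)[:2] for u,v in pts]
print(np.round(f,4))
def tri(uv1,uv2):
    o1,d1=rays(c,uv1);o2,d2=rays(s,uv2)
    A=np.stack([d1,-d2],1);k=np.linalg.lstsq(A,o2-o1,rcond=None)[0]
    return (o1+d1*k[0]),(o2+d2*k[1])
print("bar tri",tri((270+268/6,185+254/6),(280+250/5,200+72/5)))
print("tip proj",proj(c,(.597,.005,.146)),proj(s,(.597,.005,.146)))
info()
E
```

```text
[[ 0.6332  0.0707]
 [ 0.6715 -0.0126]
 [ 0.5692 -0.0577]
 [ 0.5319  0.0257]] [0.6014 0.0065]
24.69478633528684
24.10611144392413
23.929831010884055
23.78180339272664
bar [0.59802795 0.01016651 0.146     ] [0.60658056 0.0041737  0.146     ] 54.98112121577874
plunger [ 0.49062377 -0.30524046  0.078     ]
col [0.45156318 0.25259702 0.04      ] screw [0.47295816 0.23827797 0.028     ]
[[0.4455 0.263 ]
 [0.4573 0.2799]
 [0.4756 0.2659]
 [0.4485 0.2266]
 [0.4285 0.2447]]
bar tri (array([0.60248154, 0.00731275, 0.14561926]), array([0.6042728 , 0.00780877, 0.14579856]))
tip proj [316.10689698 230.55642119] [334.47143942 214.34376922]
t 0.3 p [0.1478 0.6071 0.2918] jaw yaw 76.32 x [-3.e-04 -7.e-04 -1.e+00] F [-0.24 -0.78  0.58] w 0.0869 j [69.1 12.6 87.5  0.  79.9 -7.2]
```

```bash
python3 - <<'E'
from h import *
delta((.45,.2,.24));p,R,s=pose();print(R.T@np.array([.0406,-.505,-.03]))
E
```

```text
dp [ 0.052 -0.324  0.39 ]
[ 0.03031819 -0.48104307  0.15890795]
```

```bash
python3 -m creep '{"dp":[[0.006,-0.036,0.0433],[0.006,-0.036,0.0433],[0.006,-0.036,0.0433],[0.006,-0.036,0.0433],[0.006,-0.036,0.0433],[0.006,-0.036,0.0433],[0.006,-0.036,0.0433],[0.006,-0.036,0.0433],[0.004,-0.036,0.0433]],"twist":[0,0,0,0,0,0,0,0,0]}' 0 10
python3 -m creep '{"dp":[[0.003,-0.0481,0.0159],[0.003,-0.0481,0.0159],[0.003,-0.0481,0.0159],[0.003,-0.0481,0.0159],[0.003,-0.0481,0.0159],[0.003,-0.0481,0.0159],[0.003,-0.0481,0.0159],[0.003,-0.0481,0.0159],[0.003,-0.0481,0.0159],[0.003,-0.0481,0.0159]],"twist":[0,0,0,0,0,0,0,0,0,0]}'
python3 - <<'E'
from h import *
info();delta((.4906,-.305,.155))
c=arm.capture("wrist");cv2.imwrite("pics/w1.png",c["frame"]);cv2.imwrite("pics/s1.png",arm.capture("side")["frame"])
E
```

```text
time_s: 1.42
position: [0.4507, 0.1986, 0.2402]
tcp_rot: [39.3, 90.0, 25.6]
force: [0.5, 0.2, 0.4]
width: 0.0054
time_s: 2.68
position: [0.4905, -0.3065, 0.2103]
tcp_rot: [-4.6, 90.0, -18.3]
force: [1.5, 0.5, 0.6]
width: 0.0001
t 2.67 p [ 0.4905 -0.3065  0.2103] jaw yaw 76.3 x [ 4.e-04 -1.e-04 -1.e+00] F [1.48 0.53 0.62] w 0.0001 j [ -39.8   10.4   99.2    0.    70.4 -116.1]
dp [ 0.0553  0.0014 -0.0003]
```

View pics/s1.png

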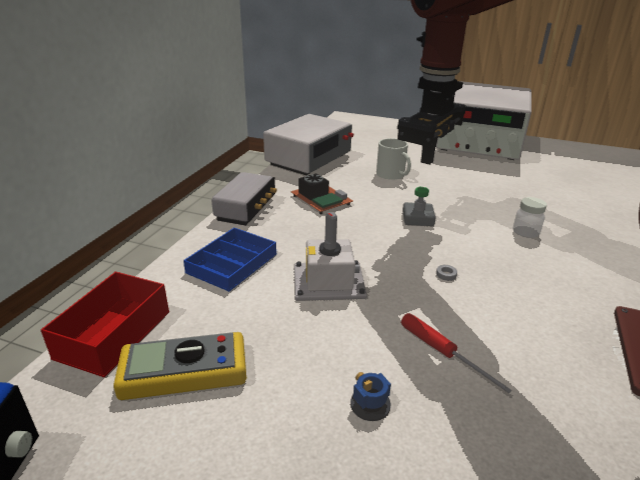

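View pics/w1.png

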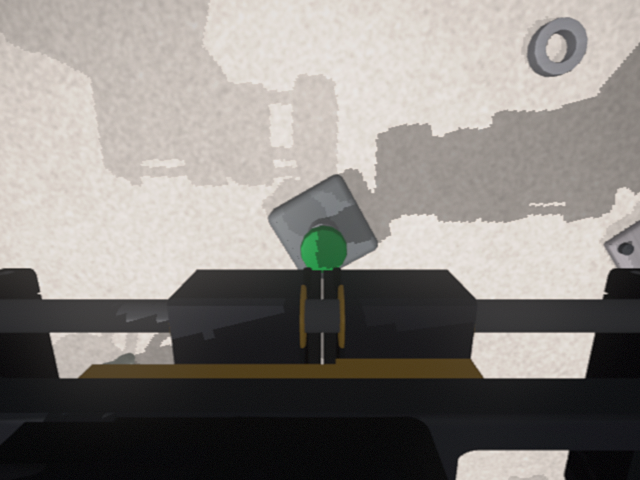

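The wrist view shows the green head at (323,248), centred under the closed fingers. I'll press it now.

```bash
python3 -m creep '{"dp":[[0.03,0.0014,0],[0.025,0,0],[0.008,0,0],[0.006,0,0],[0.005,0,0],[0.002,0,0],[0,0,0],[0,0,0]],"twist":[0,0,0,0,0,0,0,0]}'
python3 - <<'E'
from h import *
info();cv2.imwrite("pics/s2.png",cv2.resize(arm.capture("side")["frame"][150:240,380:460],None,fx=6,fy=6))
E
```

```text
time_s: 3.78
position: [0.4911, -0.303, 0.1361]
tcp_rot: [-2.3, 90.0, -16.0]
force: [-4.3, 4.2, 7.7]
width: 0.0005
t 3.77 p [ 0.4911 -0.303   0.1361] jaw yaw 76.34 x [ 2.e-04 -1.e-04 -1.e+00] F [-4.33  4.25  7.72] w 0.0005 j [ -39.5   15.5  102.     0.    62.6 -115.9]
```

View pics/s2.png

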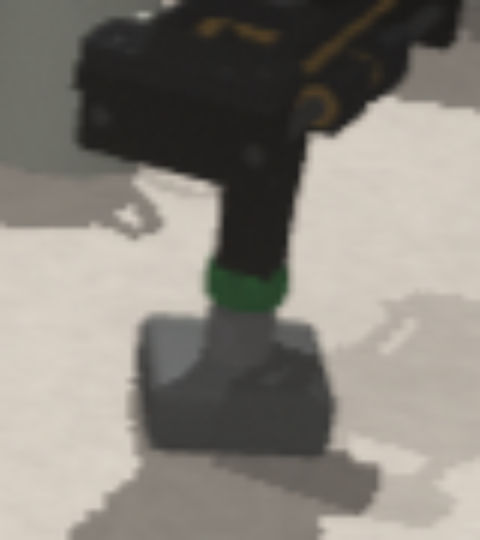

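The fingertips are at 66 mm and the force is about 7.7 N, so it is at the stop or within a hair of it. I'll press 3 mm more to be sure.

```bash
python3 -m creep '{"dp":[[0.003,0,0],[0.002,0,0],[0,0,0],[0,0,0]],"twist":[0,0,0,0]}'
python3 -m creep '{"dp":[[-0.02,0,0],[-0.05,0,0],[-0.03,0,0],[-0.01,0,0]],"twist":[0,0,0,0]}' 1
python3 - <<'E'
from h import *
info();delta((.6014,.0065,.24),55)
E
```

```text
time_s: 4.32
position: [0.4914, -0.3032, 0.1357]
tcp_rot: [-127.9, 90.0, -141.6]
force: [-17.6, 14.1, 38.5]
width: 0.0005
time_s: 4.82
position: [0.4923, -0.3042, 0.2428]
tcp_rot: [-25.7, 89.6, -39.4]
force: [-0.1, -0.3, -0.2]
width: 0.0328
t 4.83 p [ 0.4923 -0.3042  0.2428] jaw yaw 76.33 x [ 0.0049 -0.004  -1.    ] F [-0.06 -0.26 -0.23] w 0.0328 j [ -39.5    8.4   97.8    0.    73.5 -115.9]
dp [0.0021 0.3277 0.0326]
twist rad (tool x down => -) 0.3724 total deg -21.3
```

```bash
python3 -m creep '{"dp":[[0,0.0546,0.0054],[0,0.0546,0.0054],[0,0.0546,0.0054],[0,0.0546,0.0054],[0,0.0546,0.0054],[0.002,0.0546,0.0054],[0,0,0.01],[0,0,0.01],[0,0,0]],"twist":[0,0,0,0,0.094,0.094,0.094,0.09,0]}'
python3 - <<'E'
from h import *
info();delta((.6014,.0065,.24),55)
p,R,s=pose()
c=arm.capture("wrist");cv2.imwrite("pics/w3.png",c["frame"]);np.savez("w3.npz",p=p,R=R,K=c["intrinsics"],H=c["hand_eye"])
cv2.imwrite("pics/w3c.png",cv2.resize(c["frame"][120:360,200:440],None,fx=2.5,fy=2.5,interpolation=cv2.INTER_CUBIC))
E
```

```text
time_s: 5.95
position: [0.6223, -0.0036, 0.236]
tcp_rot: [-150.6, 89.9, 174.4]
force: [0.7, -0.5, 0.5]
width: 0.0872
t 5.95 p [ 0.6223 -0.0036  0.236 ] jaw yaw 55.06 x [-1.3e-03  1.0e-04 -1.0e+00] F [ 0.71 -0.5   0.55] w 0.0872 j [ -7.6  14.8  91.   -0.   74.2 -62.6]
dp [-0.0039 -0.0037 -0.023 ]
twist rad (tool x down => -) 0.001 total deg -0.1
```

View pics/w3.png

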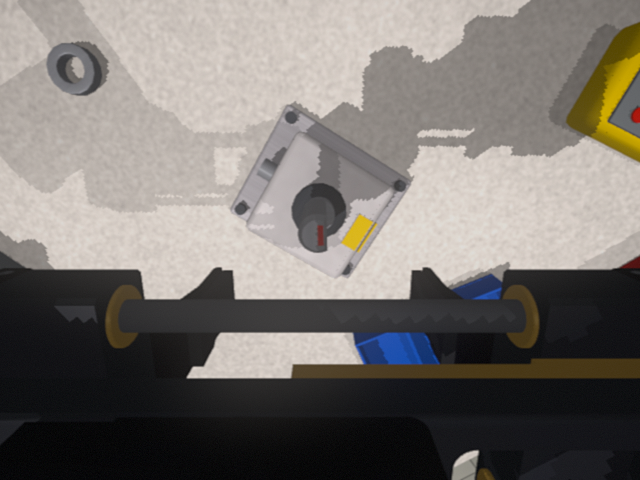

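View pics/w3c.png

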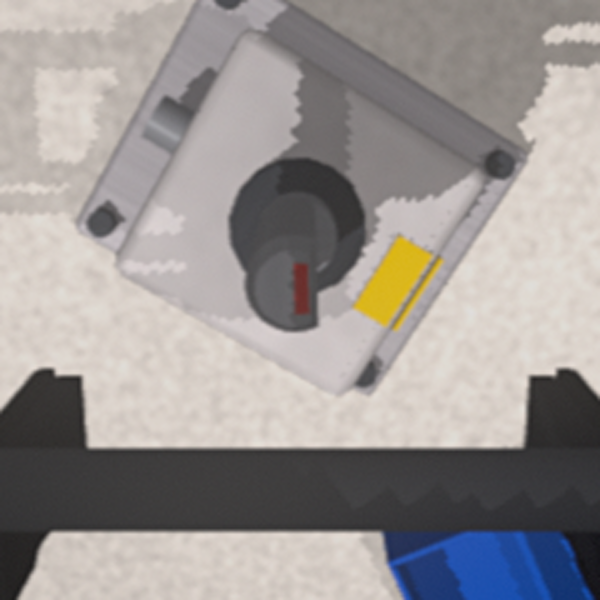

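The wrist view shows the shaft tip centred near (316,235). The red bar is vertical in the image at u≈320, so the jaws are aligned with the flat, and the flat is on the right.

```bash
cat >> h.py <<'E'
def won(f,uv,z):
    d=np.load(f);p,R,K,H=d["p"],d["R"],d["K"],d["H"]
    r=np.linalg.inv(K)@np.array([uv[0],uv[1],1.]);o=p+R@H[:3,3];v=R@H[:3,:3]@r
    return o+v*(z-o[2])/v[2]
def snapw(n):
    p,R,s=pose();c=arm.capture("wrist");cv2.imwrite(f"pics/{n}.png",c["frame"]);np.savez(n+".npz",p=p,R=R,K=c["intrinsics"],H=c["hand_eye"]);return c["frame"]
E
python3 - <<'E'
from h import *
q=lambda u,v,z:won("w3.npz",(200+u/2.5,120+v/2.5),z)
print("tip",q(290,288,.146));print("boss",q(297,226,.08))
a,e=q(301,264,.146),q(301,314,.146);print(a,e,np.degrees(np.arctan2(*(a-e)[:2]*[1,-1]))) 
B=[won("w3.npz",uv,.012)[:2] for uv in((291.5,117),(400,185.5),(347.5,270),(240.5,208))]
print(np.round(B,4),np.mean(B,0))
for i,j in((1,0),(2,3)): d=B[i]-B[j];print(np.degrees(np.arctan2(*d[::-1])))
for i,j in((1,2),(0,3)): d=B[i]-B[j];print(np.degrees(np.arctan2(*d[::-1])))
delta((.6014,.0065,.24))
E
```

```text
tip [0.60110741 0.00561135 0.146     ]
boss [0.60095256 0.00685589 0.08      ]
[0.59814315 0.01054219 0.146     ] [0.60718178 0.0042261  0.146     ] -124.94541296340364
[[ 0.532   0.0261]
 [ 0.6342  0.0713]
 [ 0.6739 -0.0117]
 [ 0.5688 -0.058 ]] [0.60221947 0.00693532]
23.81833107963532
23.80042713010601
115.58762418050162
113.6534813346931
dp [-0.0038 -0.0035 -0.0227]
```

```bash
python3 - <<'E'
from h import *
delta((.5995,.0038,.169),55)
E
```

```text
dp [ 0.0672 -0.0068 -0.0226]
twist rad (tool x down => -) 0.0018 total deg -0.1
```

```bash
python3 -m creep '{"dp":[[0,-0.0068,-0.0226],[0,0,0],[0.03,0,0],[0.027,0,0],[0.01,0,0],[0,0,0]],"twist":[0,0,0,0,0,0]}'
python3 - <<'E'
from h import *
info();delta((.5995,.0038,.169),55)
E
```

```text
time_s: 6.75
position: [0.5999, 0.0035, 0.1698]
tcp_rot: [-151.6, 89.9, 173.5]
force: [0.1, 0.3, 0.3]
width: 0.0872
t 6.75 p [0.5999 0.0035 0.1698] jaw yaw 55.02 x [-1.1e-03  1.0e-04 -1.0e+00] F [0.12 0.28 0.33] w 0.0872 j [ -7.2  15.9  97.4  -0.   66.8 -62.2]
dp [ 0.0008  0.     -0.0005]
twist rad (tool x down => -) 0.0003 total deg -0.0
```

```bash
python3 -m creep '{"dp":[[0,0,0],[0,0,0],[0,0,0],[0,0,0],[0,0,0],[0,0,0],[0,0,0],[0,0,0]],"twist":[0,0,0,0,0,0,0,0]}' 0 30
python3 - <<'E'
from h import *
info()
f=snapw("w4");cv2.imwrite("pics/s4.png",cv2.resize(arm.capture("side")["frame"][150:310,260:420],None,fx=3.5,fy=3.5))
E
```

```text
time_s: 7.75
position: [0.6008, 0.0047, 0.1702]
tcp_rot: [77.2, 89.8, 42.2]
force: [5.6, 4.1, -6.0]
width: 0.0156
t 7.75 p [0.6008 0.0047 0.1702] jaw yaw 54.99 x [ 0.0025  0.0023 -1.    ] F [ 5.64  4.14 -5.96] w 0.0156 j [ -7.1  15.8  97.4   0.2  66.7 -62.2]
```

View pics/s4.png

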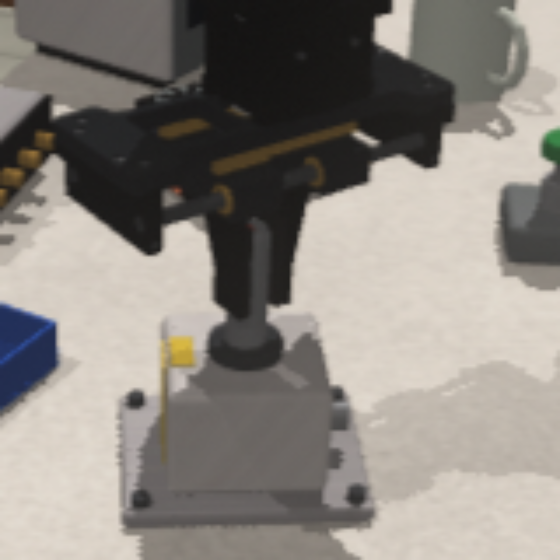

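```bash
python3 -m creep '{"dp":[[0,0,-0.0004],[0,0,-0.0004],[0,0,-0.0004],[0,0,-0.0004],[0,0.0005,0],[0,0,0],[0,0,0],[0,0,0]],"twist":[0.11,0.11,0.11,0.11,0.1,0,0,0]}'
python3 - <<'E'
from h import *
info()
E
```

```text
time_s: 8.85
position: [0.6001, 0.0061, 0.1702]
tcp_rot: [104.8, 89.8, 38.9]
force: [4.5, 4.2, -3.7]
width: 0.0154
t 8.85 p [0.6001 0.0061 0.1702] jaw yaw 24.07 x [ 0.0022  0.0018 -1.    ] F [ 4.5   4.16 -3.72] w 0.0154 j [ -7.   15.7  97.5   0.1  66.7 -31.1]
```

```bash
python3 -m creep '{"dp":[[0,0,0],[0,0,0],[0,0,0],[0,0,0],[-0.03,0,0],[-0.04,0,0],[0,0,0.02],[0,0,0.005],[0,0,0]],"twist":[0,0,0,0,0,0,0,0,0]}' 1
python3 - <<'E'
from h import *
info();f=snapw("w5")
cv2.imwrite("pics/w5c.png",cv2.resize(f[120:360,200:440],None,fx=2.5,fy=2.5,interpolation=cv2.INTER_CUBIC))
E
```

```text
time_s: 9.98
position: [0.6088, -0.0182, 0.2385]
tcp_rot: [-126.0, 89.8, 168.0]
force: [0.3, 0.3, -0.1]
width: 0.0862
t 9.97 p [ 0.6088 -0.0182  0.2385] jaw yaw 24.0 x [-2.9e-03  6.0e-04 -1.0e+00] F [ 0.26  0.29 -0.12] w 0.0862 j [ -9.1  13.   93.    0.   74.2 -33.1]
```

View pics/w5c.png

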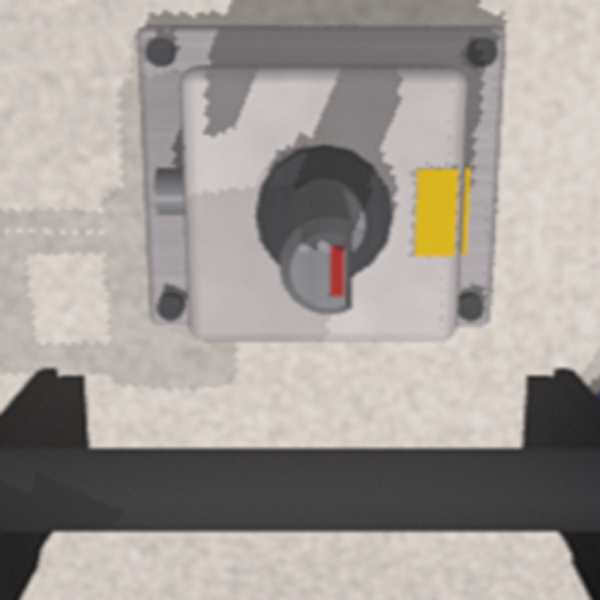

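The bar is now parallel to the yellow edge and on its side, so the shaft is turned. Next is the collar.

```bash
python3 - <<'E'
from h import *
q=lambda u,v,z:won("w5.npz",(200+u/2.5,120+v/2.5),z)
print("tip",q(325,269,.146));print("boss",q(323,213,.08))
a,e=q(337,246,.146),q(337,297,.146);d=e-a;print("bar mid",(a+e)/2, np.degrees(np.arctan2(*d[:2]*[1,-1])))
B=[q(u,v,.012)[:2] for u,v in((162,51),(481,52),(470,306),(171,304))]
print(np.mean(B,0),[np.degrees(np.arctan2(*(B[i]-B[j])[::-1])) for i,j in((1,0),(2,3),(0,3),(1,2))])
delta((.4516,.2526,.18),56)
E
```

```text
tip [0.60072232 0.00602277 0.146     ]
boss [0.6011695  0.00691974 0.08      ]
bar mid [0.60332226 0.00653297 0.146     ] 24.593965251597574
[0.60199269 0.00633149] [np.float64(23.881903926374946), np.float64(23.689319701952186), np.float64(113.80705747604178), np.float64(114.40936189584644)]
dp [ 0.0591 -0.0332 -0.3108]
twist rad (tool x down => -) -0.558 total deg 32.0
```

```bash
python3 -m creep '{"dp":[[0,-0.0055,-0.0518],[0,-0.0055,-0.0518],[0,-0.0055,-0.0518],[0,-0.0055,-0.0518],[0.02,-0.0055,-0.0518],[0.018,-0.0055,-0.0518],[0,0,0],[0,0,0],[0,0,0],[0,0,0.01],[0,0,0]],"twist":[0,0,0,0,0,0,-0.186,-0.186,-0.186,0,0]}'
python3 - <<'E'
from h import *
info();f=snapw("w6")
cv2.imwrite("pics/w6c.png",cv2.resize(f[120:300,220:420],None,fx=4,fy=4,interpolation=cv2.INTER_CUBIC)[:600])
E
```

```text
time_s: 11.4
position: [0.4613, 0.2465, 0.2019]
tcp_rot: [-110.1, 90.0, -144.3]
force: [0.5, -0.4, -0.4]
width: 0.0872
t 11.4 p [0.4613 0.2465 0.2019] jaw yaw 55.79 x [-4.e-04 -3.e-04 -1.e+00] F [ 0.51 -0.42 -0.37] w 0.0872 j [ 19.5   3.6 107.7  -0.   68.8 -36.3]
```

View pics/w6c.png

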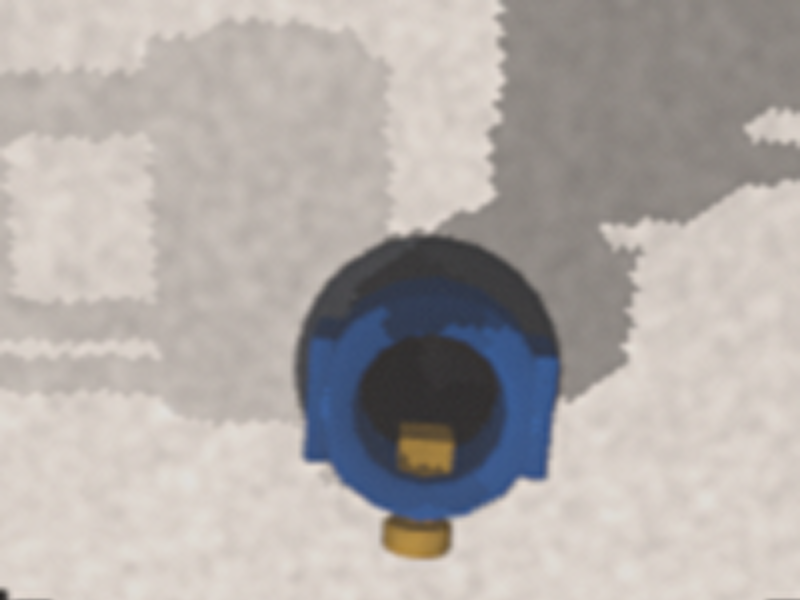

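The collar is nearly aligned. Its wrench-flat corners are at crop (307,338), (305,460), (557,355) and (547,478), tilted about 4°, and the screw points toward +tool z.

```bash
python3 - <<'E'
from h import *
q=lambda u,v,z=.04:won("w6.npz",(220+u/4,120+v/4),z)[:2]
B=[q(*x) for x in((307,338),(305,460),(557,355),(547,478))]
print(np.round(B,4),np.mean(B,0))
an=lambda d:np.degrees(np.arctan2(d[1],d[0]))
print("x axis",an(B[1]-B[0]),an(B[3]-B[2]),"y axis",an(B[2]-B[0]),an(B[3]-B[1]))
print(np.linalg.norm(B[2]-B[0]),np.linalg.norm(B[1]-B[0]))
m=np.mean(B,0);s=q(417,522,.035);s2=q(417,540,.028);print("screw yaw",an(s-m),an(s2-m))
for y in(51,52,53):delta((m[0],m[1],.082),y)
E
```

```text
[[0.4282 0.2451]
 [0.4467 0.2316]
 [0.4563 0.281 ]
 [0.4749 0.2669]] [0.45151418 0.25618067]
x axis -36.12276289053284 -37.17951490401217 y axis 51.91204266353536 51.44541710185146
0.04557123315098703 0.022921119130966228
screw yaw -39.42790743750405 -38.259909075717204
dp [ 0.1199  0.0026 -0.0132]
twist rad (tool x down => -) 0.0842 total deg -4.8
dp [ 0.1199  0.0026 -0.0132]
twist rad (tool x down => -) 0.0668 total deg -3.8
dp [ 0.1199  0.0026 -0.0132]
twist rad (tool x down => -) 0.0493 total deg -2.8
```

```bash
python3 -m creep '{"dp":[[0,0.0026,-0.0132],[0,0,0],[0.04,0,0],[0.04,0,0],[0.03,0,0],[0.01,0,0],[0,0,0],[0,0,0]],"twist":[0,0.067,0,0,0,0,0,0]}'
python3 - <<'E'
from h import *
info();f=snapw("w7")
E
```

```text
time_s: 12.45
position: [0.4524, 0.257, 0.0837]
tcp_rot: [60.2, 89.9, 22.4]
force: [0.3, -0.3, 0.3]
width: 0.0868
t 12.45 p [0.4524 0.257  0.0837] jaw yaw 52.19 x [ 2.3e-03  9.0e-04 -1.0e+00] F [ 0.29 -0.31  0.29] w 0.0868 j [ 20.9  13.1 111.6   0.   55.1 -31.3]
```

View pics/w7.png

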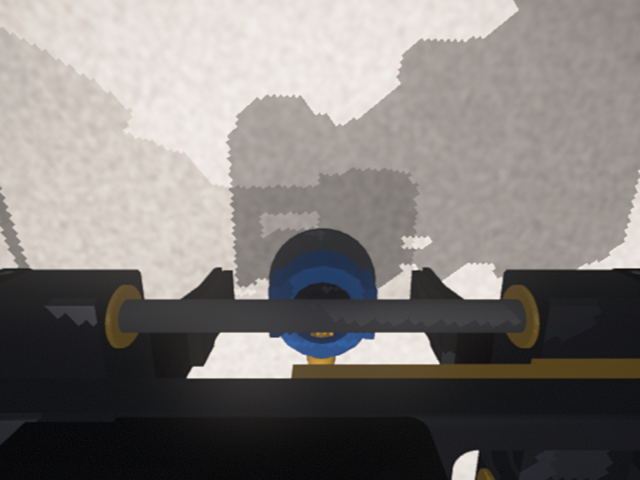

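```bash
python3 -m creep '{"dp":[[0.003,0,-0.001],[0,0,0],[0,0,0],[0,0,0],[0,0,0],[0,0,0],[0,0,0]],"twist":[0,0,0,0,0,0,0]}' 0 30
python3 - <<'E'
from h import *
info()
E
```

```text
time_s: 13.38
position: [0.4507, 0.2571, 0.0793]
tcp_rot: [61.1, 90.0, 23.3]
force: [0.5, 0.2, -0.2]
width: 0.0455
t 13.38 p [0.4507 0.2571 0.0793] jaw yaw 52.2 x [ 2.e-04  1.e-04 -1.e+00] F [ 0.48  0.2  -0.2 ] w 0.0455 j [ 21.   13.5 111.8   0.   54.7 -31.2]
```

```bash
python3 -m creep '{"dp":[[-0.01,0,0],[-0.03,0,0],[-0.06,0,0],[-0.06,0,0],[0,0,0],[0,0,0]],"twist":[0,0,0,0,0,0]}'
python3 - <<'E'
from h import *
info();delta((.6017,.0065,.24),114)
f=snapw("w8");cv2.imwrite("pics/s8.png",arm.capture("side")["frame"])
E
```

```text
time_s: 14.12
position: [0.4502, 0.2569, 0.2391]
tcp_rot: [-110.7, 90.0, -148.5]
force: [-0.5, -0.6, -1.5]
width: 0.0454
t 14.12 p [0.4502 0.2569 0.2391] jaw yaw 52.2 x [-2.e-04 -1.e-04 -1.e+00] F [-0.47 -0.61 -1.55] w 0.0454 j [ 21.    0.6 106.5  -0.   73.  -31.2]
dp [-0.0009 -0.105   0.2732]
twist rad (tool x down => -) -1.0787 total deg 61.8
```

View pics/s8.png

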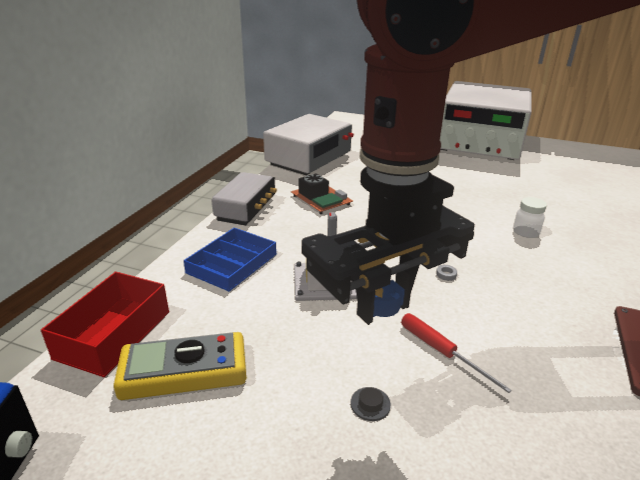

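View pics/w8.png

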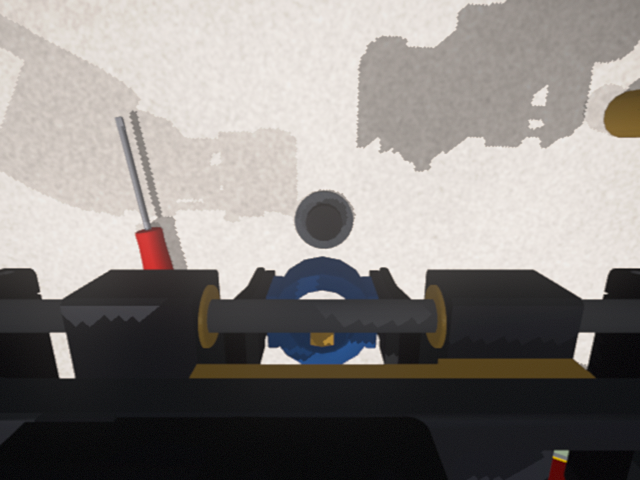

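```bash
python3 - <<'E'
from h import *
f=cv2.imread("pics/w8.png");cv2.imwrite("pics/w8c.png",cv2.resize(f[180:380,240:410],None,fx=3,fy=3,interpolation=cv2.INTER_CUBIC))
d=np.load("w8.npz");p,R,K,H=[d[k] for k in"pRKH"]
r=won("w8.npz",(323,221),.016);print("rest",r,"tool",R.T@(r-p));r=won("w8.npz",(324,219),.004);print("disc",r,"tool",R.T@(r-p))
C=np.linalg.inv(H)
def pt(t): 
    q=C[:3,:3]@np.array(t)+C[:3,3];q=K@q;return (q[:2]/q[2]).round(1)
# predicted top rim back & bottom rim, pad, for axis tool z offsets (mid at x=.051)
for dz in(0,.0012,.003): print(dz,"toprim",pt((.039,0,dz-.022)),"botrim",pt((.063,0,dz-.022)),"bore back bot",pt((.063,0,dz-.014)),"front top",pt((.039,0,dz+.022)),"front bot",pt((.063,0,dz+.022)),"padedge bot",pt((.058,0,dz+.007)))
E
```

```text
rest [0.44949395 0.25695389 0.016     ] tool [ 0.22310991 -0.00034752 -0.00058365]
disc [0.45068155 0.25728283 0.004     ] tool [2.35109596e-01 6.43264532e-04 1.54176890e-04]
0 toprim [325.7 269.7] botrim [325.1 251.4] bore back bot [325.1 267.8] front top [325.3 367. ] front bot [324.8 336.9] padedge bot [325.  313.9]
0.0012 toprim [325.7 272.6] botrim [325.1 253.9] bore back bot [325.  270.2] front top [325.3 369.5] front bot [324.8 339.1] padedge bot [325.  316.3]
0.003 toprim [325.7 276.8] botrim [325.1 257.6] bore back bot [325.  273.9] front top [325.3 373.2] front bot [324.8 342.3] padedge bot [325.  319.8]
```

View pics/w8c.png

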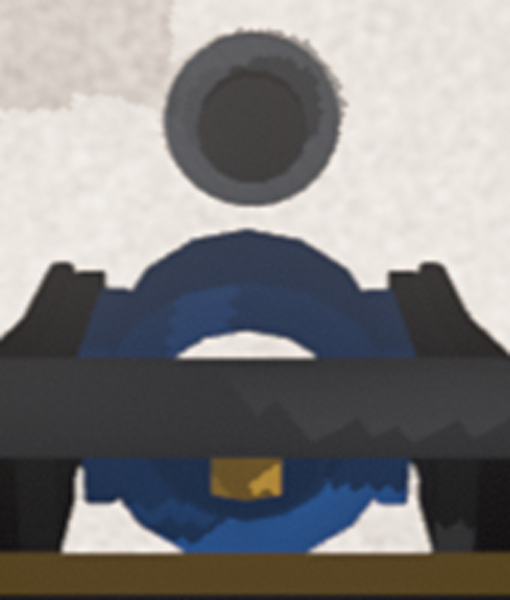

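```bash
python3 -m creep '{"dp":[[-0.01,-0.0175,0.0455],[0,-0.0175,0.0455],[0,-0.0175,0.0455],[0,-0.0175,0.0455],[0,-0.0175,0.0455],[0,-0.0175,0.0457],[0,0,0],[0,0,0],[0,0,0],[0,0,0]],"twist":[0,0,0,0,0,0,-0.18,-0.18,-0.18,-0.18]}'
python3 -m creep '{"dp":[[0,0,0],[0,0,0],[0,0,0],[0,0,0]],"twist":[-0.18,-0.179,0,0]}'
python3 - <<'E'
from h import *
info();delta((.6017,.0065,.236),114)
f=snapw("w9");cv2.imwrite("pics/w9c.png",cv2.resize(f[180:380,220:430],None,fx=3,fy=3,interpolation=cv2.INTER_CUBIC))
cv2.imwrite("pics/s9.png",cv2.resize(arm.capture("side")["frame"][110:310,240:440],None,fx=3,fy=3,interpolation=cv2.INTER_CUBIC))
cv2.imwrite("pics/t9.png",arm.capture("top")["frame"])
E
```

```text
time_s: 15.48
position: [0.601, 0.0066, 0.2465]
tcp_rot: [169.4, 89.7, 173.2]
force: [-0.4, 0.1, -1.9]
width: 0.0459
time_s: 15.98
position: [0.6016, 0.0067, 0.2479]
tcp_rot: [148.6, 89.9, 172.4]
force: [0.3, 0.1, -1.2]
width: 0.0458
t 15.97 p [0.6016 0.0067 0.2479] jaw yaw 113.82 x [-2.3e-03  3.0e-04 -1.0e+00] F [ 0.31  0.08 -1.21] w 0.0458 j [  -6.9   11.5   93.6    0.    75.  -120.7]
dp [ 0.0119 -0.0003  0.    ]
twist rad (tool x down => -) -0.0032 total deg 0.2
```

View pics/w9c.png

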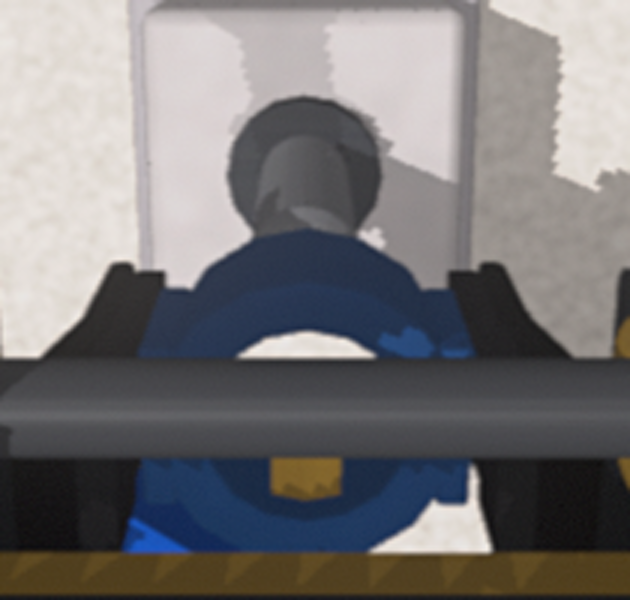

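View pics/s9.png

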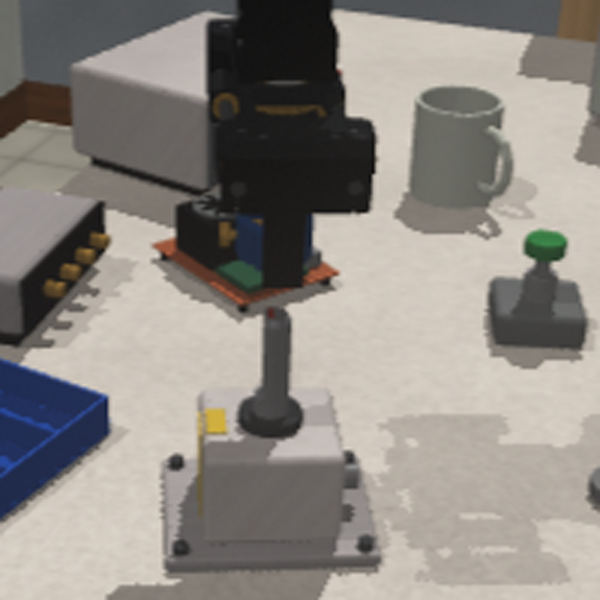

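```bash
python3 - <<'E'
from h import *
d=np.load("w9.npz");p,R=d["p"],d["R"]
for uv,z in(((321.7,180+172/3),.08),):
    r=won("w9.npz",uv,z);print("boss tool",R.T@(r-p),r)
s=arm.capture("side");f=s["frame"]
cv2.imwrite("pics/s9z.png",cv2.resize(f[165:255,295:365],None,fx=8,fy=6.6,interpolation=cv2.INTER_CUBIC)[:600])
o=rays(s,(320,240))[0];print("cam",o)
t=np.radians(24);n=np.array([np.cos(t),np.sin(t),0])
for k in(-.0,.001):
  print(k,"shaft ax top",proj(s,(.6018,.0066,.14)+k*n),"bottom",proj(s,(.6018,.0066,.09)+k*n))
g=p+np.array([0,0,-.051])
for k in(0,.0012,.0027): print("col ax",k,proj(s,g+k*n))
E
```

```text
boss tool [ 1.67898136e-01 -1.39090024e-04 -1.14305055e-03] [0.60020461 0.00618846 0.08      ]
cam [0.36555489 0.72328835 0.55135437]
-0.0 shaft ax top [331.46564074 217.27169802] bottom [330.61940879 241.63590207]
0.001 shaft ax top [330.89632404 217.27976336] bottom [330.06654964 241.64566256]
col ax 0 [332.58837479 187.76373016]
col ax 0.0012 [331.88110075 187.7707615 ]
col ax 0.0027 [330.99680661 187.77955269]
```

View pics/s9z.png

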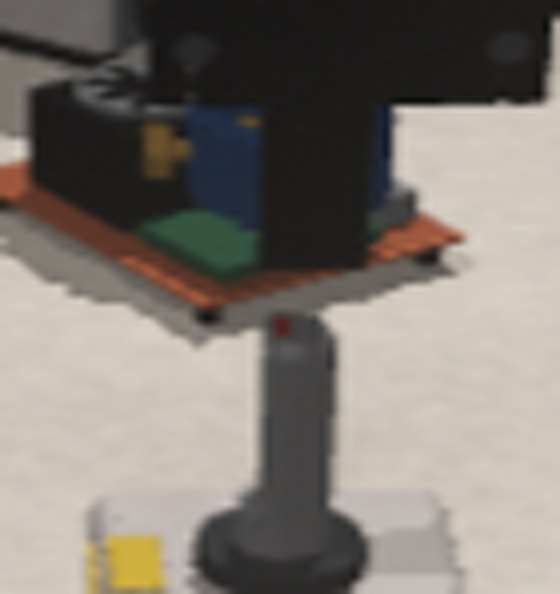

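Both cameras put the collar within about 1 mm of coaxial: collar at u≈331.2, shaft axis at u≈330.5, and the wrist view centred. I'll lower it gently.

```bash
python3 -m creep '{"dp":[[0.015,0,0],[0.015,0,0],[0.006,0,0],[0.004,0,0],[0.004,0,0],[0.004,0,0]],"twist":[0,0,0,0,0,0]}'
python3 -m creep '{"dp":[[0.004,0,0],[0.004,0,0],[0,0,0]],"twist":[0,0,0]}'
python3 - <<'E'
from h import *
info()
f=snapw("w10");cv2.imwrite("pics/w10c.png",cv2.resize(f[180:380,220:430],None,fx=3,fy=3,interpolation=cv2.INTER_CUBIC))
cv2.imwrite("pics/s10z.png",cv2.resize(arm.capture("side")["frame"][165:255,295:365],None,fx=8,fy=6.6,interpolation=cv2.INTER_CUBIC))
E
```

```text
time_s: 16.92
position: [0.6024, 0.0066, 0.2014]
tcp_rot: [-33.1, 90.0, -9.1]
force: [-0.6, 0.0, -1.0]
width: 0.0458
time_s: 17.3
position: [0.6019, 0.0067, 0.1928]
tcp_rot: [147.0, 90.0, 171.0]
force: [-0.2, 0.2, -1.1]
width: 0.0457
t 17.3 p [0.6019 0.0067 0.1928] jaw yaw 114.02 x [-7.e-04  1.e-04 -1.e+00] F [-0.19  0.2  -1.08] w 0.0457 j [  -6.9   14.6   96.2    0.    69.2 -120.9]
```

View pics/w10c.png

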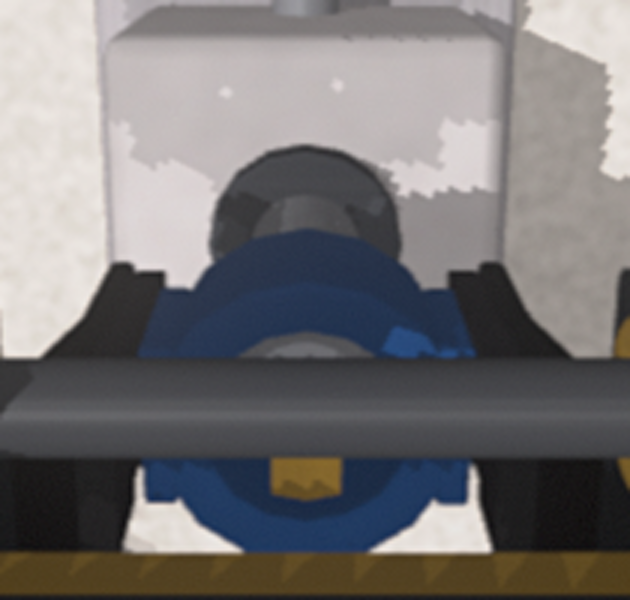

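View pics/s10z.png

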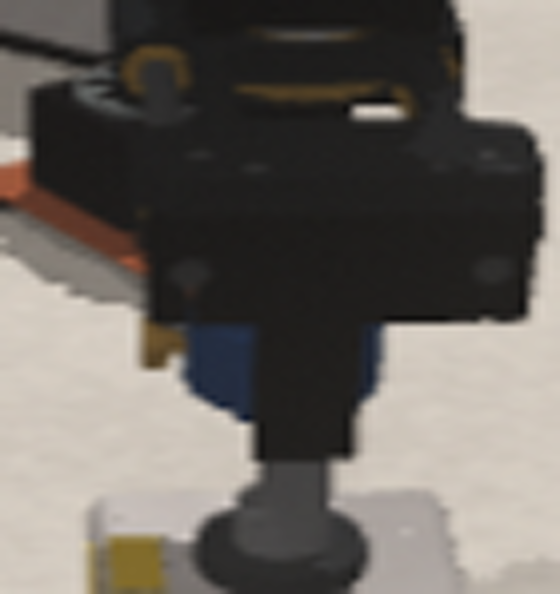

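The collar is over the shaft with no side force, and the pad is already below the taper. I'll lower it to mid-flat height.

```bash
python3 -m creep '{"dp":[[0.005,0,0],[0.005,0,0],[0.005,0,0],[0.005,0,0],[0.0045,0,0],[0,0,0],[0,0,0]],"twist":[0,0,0,0,0,0,0]}'
python3 -m creep '{"dp":[[0,0,-0.001],[0,0,-0.001],[0,0,0],[0,0,0]],"twist":[0,0,0,0]}'
python3 - <<'E'
from h import *
info()
E
```

```text
time_s: 18.27
position: [0.6022, 0.0066, 0.1689]
tcp_rot: [-31.0, 90.0, -6.9]
force: [-0.1, -0.4, -1.7]
width: 0.0454
time_s: 18.77
position: [0.6003, 0.0058, 0.1688]
tcp_rot: [-30.9, 90.0, -6.9]
force: [0.7, 0.3, -1.5]
width: 0.0457
t 18.77 p [0.6003 0.0058 0.1688] jaw yaw 114.02 x [ 1.e-04 -0.e+00 -1.e+00] F [ 0.71  0.34 -1.51] w 0.0457 j [  -7.    15.9   97.4    0.    66.7 -121. ]
```

```bash
python3 -m creep '{"dp":[[0,0,-0.0005],[0,0,-0.0005],[0,0,0],[0,0,0]],"twist":[0,0,0,0]}'
python3 -m creep '{"dp":[[0.0005,0,-0.0005],[0,0,0],[0,0,0]],"twist":[0,0,0]}'
python3 -c "
from h import *
info()"
```

```text
time_s: 19.27
position: [0.5994, 0.0054, 0.1688]
tcp_rot: [-81.1, 90.0, -57.0]
force: [0.1, -0.9, -1.4]
width: 0.0452
time_s: 19.65
position: [0.5989, 0.0052, 0.1682]
tcp_rot: [-18.7, 90.0, 5.4]
force: [0.5, -1.3, -1.8]
width: 0.0456
t 19.65 p [0.5989 0.0052 0.1682] jaw yaw 114.02 x [ 0.  0. -1.] F [ 0.48 -1.3  -1.83] w 0.0456 j [  -7.    15.8   97.6    0.    66.6 -121.1]
```

```bash
python3 -m creep '{"dp":[[0,0,-0.0005],[0,0,0],[0,0,0]],"twist":[0,0,0]}'
python3 -m creep '{"dp":[[0,0,-0.0005],[0,0,0],[0,0,0]],"twist":[0,0,0]}'
python3 -m creep '{"dp":[[0,0,-0.0005],[0,0,0],[0,0,0]],"twist":[0,0,0]}'
python3 -c "
from h import *
info()"
```

```text
time_s: 20.02
position: [0.5988, 0.0052, 0.1682]
tcp_rot: [-9.6, 89.9, 14.4]
force: [4.2, 2.0, -4.4]
width: 0.0458
time_s: 20.4
position: [0.5987, 0.0051, 0.1683]
tcp_rot: [-9.3, 89.9, 14.7]
force: [6.6, 2.3, -6.4]
width: 0.0457
time_s: 20.78
position: [0.5987, 0.0051, 0.1683]
tcp_rot: [-8.6, 89.8, 15.4]
force: [7.8, 3.1, -7.6]
width: 0.0457
t 20.77 p [0.5987 0.0051 0.1683] jaw yaw 114.02 x [ 3.e-03  8.e-04 -1.e+00] F [ 7.77  3.12 -7.64] w 0.0457 j [-7.100e+00  1.570e+01  9.780e+01  1.000e-01  6.640e+01 -1.211e+02]
```

Contact is about 8 N along the flat's normal. Checking the pictures.

```bash
python3 -m creep '{"dp":[[0,0,0.0003],[0,0,0],[0,0,0],[0,0,0]],"twist":[0,0,0,0]}'
python3 - <<'E'
from h import *
info()
f=snapw("w11");cv2.imwrite("pics/w11c.png",cv2.resize(f[180:380,220:430],None,fx=3,fy=3,interpolation=cv2.INTER_CUBIC))
s=arm.capture("side");cv2.imwrite("pics/s11z.png",cv2.resize(s["frame"][165:255,295:365],None,fx=8,fy=6.6,interpolation=cv2.INTER_CUBIC))
print("expected mid/bottom collar side",proj(s,(.6005,.006,.117)),proj(s,(.6005,.006,.105)))
cv2.imwrite("pics/t11.png",arm.capture("top")["frame"])
E
```

```text
time_s: 21.28
position: [0.5987, 0.0051, 0.1683]
tcp_rot: [-8.9, 89.9, 15.1]
force: [6.5, 2.6, -5.9]
width: 0.0458
t 21.27 p [0.5987 0.0051 0.1683] jaw yaw 114.02 x [ 2.4e-03  7.0e-04 -1.0e+00] F [ 6.48  2.55 -5.94] w 0.0458 j [-7.100e+00  1.570e+01  9.780e+01  1.000e-01  6.640e+01 -1.211e+02]
expected mid/bottom collar side [331.87315004 228.63952486] [331.66543475 234.45764029]
```

View pics/w11c.png

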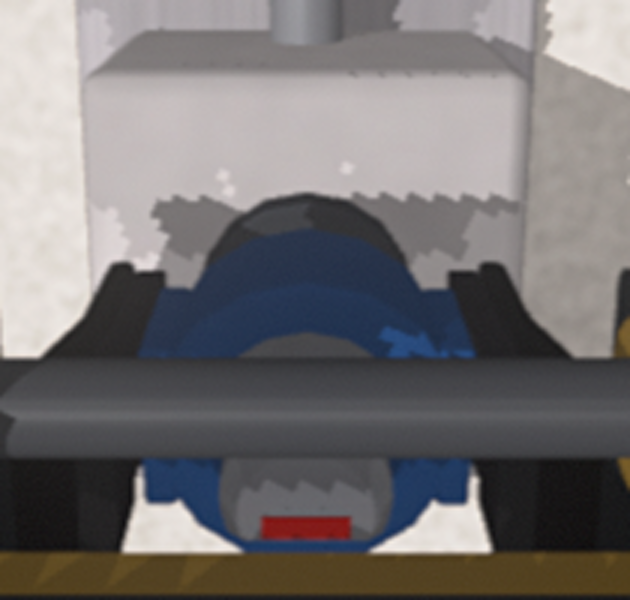

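View pics/s11z.png

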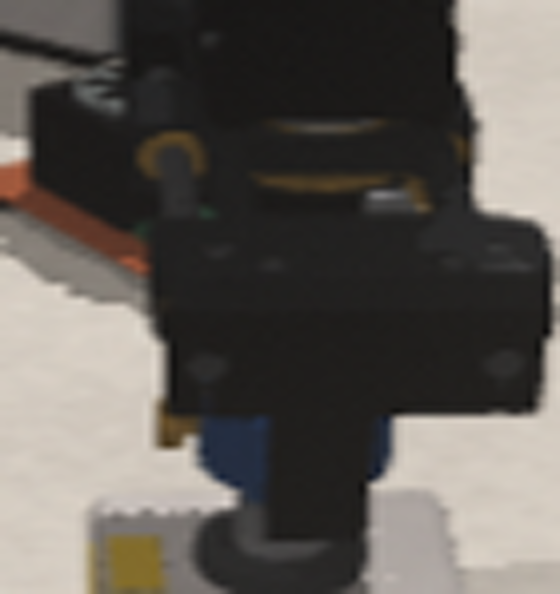

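View pics/t11.png

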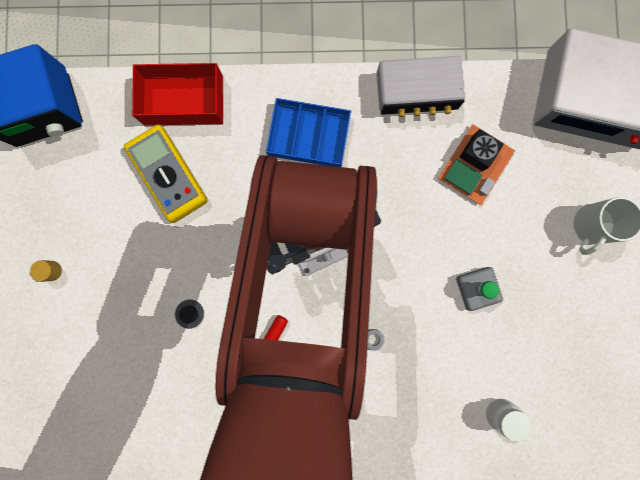

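```bash
python3 -m creep '{"dp":[[0,0,0],[0,0,0],[0,0,0],[0,0,0],[0,0,0],[0,0,0],[0,0,0],[0,0,0]],"twist":[0,0,0,0,0,0,0,0]}'
python3 - <<'E'
from h import *
info();print(arm.sign_off())
E
```

```text
time_s: 22.42
position: [0.5987, 0.0051, 0.1683]
tcp_rot: [-9.0, 89.9, 15.0]
force: [6.6, 3.0, -6.4]
width: 0.0458
t 22.43 p [0.5987 0.0051 0.1683] jaw yaw 114.02 x [ 2.4e-03  6.0e-04 -1.0e+00] F [ 6.58  2.98 -6.44] w 0.0458 j [-7.100e+00  1.570e+01  9.780e+01  1.000e-01  6.640e+01 -1.211e+02]
the job is handed in; nothing more can be done
None
```

The job is done and handed in at about 22 s; the sign-off gave no verdict.

**What I did**
- **Plunger:** I pressed it to the stop. The force rose to 38 N with the fingertips at 66 mm.
- **Shaft:** I pinched it across the flat, with the jaws stopping at 15.6 mm, and turned it about 31° until the flat faced the yellow side. I then let go.
- **Collar:** I gripped it on its wrench flats, lowered it over the shaft with no sign of contact, and pressed the screw against the flat.

**Last checks**
- **Height:** the collar's middle is about 117 mm above the bench, worked out from the arm's height when I gripped the collar.
- **Alignment:** the tool is upright to about 0.003 rad. In the wrist picture the red bar is parallel to the jaws and centred on the collar.
- **Force:** the screw presses on the flat with about 7 N, steady over the last second, and the grip was set to 30 N.
- **Bystanders:** in the last top picture the meter, board and tray look unmoved. The ring is half hidden by the arm, but the visible part is where it was.

**Checks that disagreed**
- **Shaft and collar axes:** the different estimates of these differed by 1 to 3 mm. I settled it by pushing until I felt contact.
- **Vertical force:** a pull of about 5 N appeared along with the screw contact. I took it for friction or arm flex and left it, because the total force on the shaft is still well under 25 N.

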